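# Loosen the filter plug with the reversible ratchet

### The job

Lift the ratchet out of its fitted tray (it comes only straight up), set its socket fully down on the brass hex plug of the water-filter unit, and only then, with the ratchet sitting on the plug, flip its direction lever from the tightening to the loosening side. Then swing the handle between the two pipe stubs, as often as needed, until the plug has been loosened (counter-clockwise from above) by at least 60 degrees, and let go, leaving the ratchet seated on the plug with its lever on the loosening side. Do not disturb the other tools, crockery, jar and bottle.

Things in the scene. Friction and masses are not known exactly. Their poses are not given: they have to be found in the camera images.
- tray: Fixed wooden tool tray, 270 (x) x 250 (y) mm, plate 8 mm thick, rim 18 mm high; origin under its middle, on the counter. The ratchet lies level along its x, head to +x. Beside the ratchet's neck it is empty for 60 mm each side; a wrench and a screwdriver lie farther out. A 30 mm lift frees the ratchet.
- tray_cup (a point): Centre of the floor of the square wooden cup in the tray (70 mm along its +x) in which the ratchet's socket stands: inside 54 mm, walls 5 mm, top 30 mm above the counter. Cup and notch keep the ratchet from sliding: it comes out only straight up.
- tray_notch (a point): Bottom of the notch that holds the handle end (100 mm along the tray's -x): 25 mm wide, between wooden cheeks 14 mm long and 6 mm thick, tops 61 mm above the counter.
- ratchet: Steel reversible ratchet spanner, 0.5 kg, 215 mm long, always level. Origin on the socket axis at the foot of the socket; the handle runs to -x, z up. Head: round, 60 mm across, from 26 to 48 mm above the foot. Neck: 16 x 16 mm, out to 86 mm from the axis; then a black grip 20 mm wide, 18 mm high, out to 185 mm. Both are centred 37 mm above the foot. Centre of mass about 9 mm from the axis.
- ratchet_mid (a point): The ratchet's pick point: half-way up its steel neck, 52 mm from the socket axis. x runs from handle to head, y left, z up.
- handle_end (a point): Middle of the black grip, half-way up, 140 mm from the socket axis, a good place to hold for swinging; axes as ratchet_mid.
- socket (a point): Centre of the open foot of the ratchet's hex socket, on its axis. The socket hangs 26 mm below the head, is 49 mm across outside, 32.4 mm across flats inside and 26 mm deep. Its x axis is normal to a flat (flats every 60 degrees), z up. It turns in the head.
- socket_wheel (a joint): Angle (rad, up positive) of the socket in the head. Lever on tightening: the handle swings counter-clockwise (from above) freely and drives the socket clockwise. On loosening: it swings clockwise freely (drag under 0.15 N m) and drives the socket counter-clockwise. 20 teeth: up to 18 degrees lost per stroke, and about 20 degrees of play on the plug.
- lever (a joint): Direction lever on top of the head: angle (rad, up positive) about the socket axis; 0 is straight away from the handle. It starts at +0.42 to +0.5 (tightening stop): seen from the handle it leans left. Loosening is -0.5, leaning right; go past -0.4, best to the stop. It stays where it is left; about 0.05 N m (1 to 2 N at the tip) moves it.
- lever_tip (a point): Point near the end of the dark steel lever paddle, 45 mm from the socket axis, half-way up. The paddle is 10 mm thick, 16 mm high, reaches from 6 to 52 mm from the axis; its mid-height is 61 mm above the foot of the socket. x points outward along the paddle, z up.
- plug_seat (a point): Centre of the top of the plug's round brass flange (56 mm across), 59 mm above the counter: here the socket's foot comes to rest. Above it stands the hex, 30 mm across flats, 22 mm high, its top 5.5 mm tapered. x is normal to a flat (flats every 60 degrees), z up; it turns with the plug. It enters the socket when the flats agree within about 7 degrees.
- plug (a joint): Angle of the plug in rad, 0 at the start (tight, it cannot turn clockwise), growing counter-clockwise from above as it is loosened. Stiff: about 0.35 N m.
- filter_unit: Fixed water-filter unit: grey box from x = -65 to +110 mm and y = -140 to +140 mm, 50 mm high; origin under the plug axis, on the counter. Two pipe stubs flank the plug. The handle works between them on the unit's -x side, within 55 degrees either way of -x. A copper pipe 18 mm thick lies on the box along y at x = 94 mm, its top 69 mm above the counter.
- stub_left (a point): Top of the pipe stub at x = -30, y = +100 mm of the unit: upright, 22 mm across (cap 28 mm), top 125 mm above the counter.
- stub_right (a point): Top of the like pipe stub at x = -30, y = -100 mm of the unit.
- screwdriver: Bystander in the tray, 90 mm along the tray's +y: screwdriver with wooden handle 26 mm thick, 200 mm long; origin under its middle.
- wrench: Bystander in the tray, 90 mm along the tray's -y: flat open wrench, 180 x 38 x 8 mm; origin under its middle.
- cup: Bystander: white cup, 60 mm across, 55 mm high, standing on the filter unit behind the +y pipe stub; origin under it.
- bowl: Bystander: terracotta bowl, 120 mm across, 50 mm high, on the right; origin under it.
- bowl2: Bystander: terracotta bowl, 120 mm across, 50 mm high, on the left; origin under it.
- jar: Bystander: clear jar with blue lid, 90 mm across, 130 mm high, at the back; origin under it.
- mug: Bystander: white mug, 80 mm across, 90 mm high, on the left; origin under it.
- spray: Bystander: clear bottle with orange cap, 68 mm across, 190 mm high, on the right; origin under it.
Not all that is in view belongs to the job. Leave any turquoise look-alike of the ratchet alone.

How it is judged:
On the way, in this order (a step that is already met when the one before it is completed fails the run):
1. the ratchet is seated on the plug, its lever still on the tightening side (horizontal distance between socket and plug_seat below 0.005 m and distance between socket and plug_seat below 0.007 m and angle between socket's own z axis and vertical below 0.1 rad and value of joint lever above 0.3 rad), for 0.2 s.
2. the lever is flipped to the loosening side with the ratchet seated (horizontal distance between socket and plug_seat below 0.005 m and distance between socket and plug_seat below 0.007 m and angle between socket's own z axis and vertical below 0.1 rad and value of joint lever below -0.35 rad), for 0.2 s.
3. the plug has been turned loose by at least about 60 degrees with the ratchet on it (horizontal distance between socket and plug_seat below 0.005 m and distance between socket and plug_seat below 0.007 m and angle between socket's own z axis and vertical below 0.1 rad and value of joint plug above 1 rad), for 0.2 s.
At the end, for the whole second after the job is handed in: The plug is loosened by at least 1.0 rad (60 degrees less reading error), the ratchet is at rest, seated on the plug (socket foot within 5 mm sideways and 7 mm in all of the flange, upright within 0.1 rad), its lever past -0.35 rad on the loosening side (all of step 3 and value of joint lever below -0.35 rad and linear speed of ratchet below 0.02 m/s); the robot touches nothing.
It fails at once if something else is disturbed: a tool in the tray moved more than 25 mm (distance of any of screwdriver, wrench from where it was at the start of the episode above 0.025 m).
It fails at once if a cup, mug, bowl, jar or bottle moved more than 25 mm (distance of any of cup, bowl, bowl2, jar, mug, spray from where it was at the start of the episode above 0.025 m).
It also fails if it takes over 72 s, if anything falls off the work surface, if the arm or the gripper's body presses on something with over 40 N, if the wrist force passes 120 N, or if a joint passes its speed limit or range.

### The arm

A 6-joint arm with a two-finger parallel gripper is mounted at the origin on the work surface. World frame = base frame: x ahead of the robot, y to its left, z up, the work surface at z = 0. Lengths are in m, angles in rad, forces in N, time in s.
With the tool pointing down it reaches from about 0.4 to 0.925 m from the base axis. Payload 12.5 kg.
Tool frame: the origin (TCP) lies between the finger pads; the fingertips stand 8 mm ahead of it and the grasp point (between the pads) lies 11 mm behind it (bot.nose_length is the distance from the TCP to the fingertips, in m); z points along the fingers, y is the line along which they close (so a half turn about z gives the same grasp; the last joint's range is limited). The gripper opens to 95 mm and grips with 3 to 60 N. Pads are 20 mm wide; open, the fingers measure 119 mm over their backs; the gripper's body (75 mm by 180 mm) begins 59 mm behind the grasp point.
Start: joints at [-1.326, 0.491, 1.559, -0, 1.092, -0.106], TCP at [0.215, -0.587, 0.223] pointing down, gripper open.
Joint ranges: [-3.1, 3.1], [-0.84, 2.19], [0.05, 2.79], [-1.13, 4.28], [0.06, 2.93], [-2.69, 2.69]. Speed limits (rad/s): [2.22, 2.22, 2.79, 3.14, 3.14, 3.14].

### API

Orientations are given as a unit quaternion [w, x, y, z].
In Python, from plant import bot, imaging, workorder gives the robot as it stands.
- The arm moves only by the shell command python3 -m handwheel 'ROWS' [FORCE]. ROWS is JSON, a list of rows, each a list of 7 numbers: the shift along the tool's x, y, z in m, then the turn, a rotation vector about the tool's x, y, z in degrees, then the opening, from 0 (shut) to 1 (fully open). A call has 1 to 8 rows; each row is the pose to reach, as a shift and turn from the pose commanded when the call began, along the tool's axes at that moment; what a row does not reach only later rows make up. A row lasts 1/8 s, in which the tool goes at most 62.5 mm and 10.7 degrees, less where a joint would pass 70% of its speed; a pose out of reach is approached as far as the arm can. A call with a gripper value outside its range is refused whole. The fingers move at their own pace and stop on an object; FORCE is the grip in N (left out, the last holds). Time passes only in rows, so rows that repeat a pose let the fingers close. It gives the time, the measured TCP pose, the force, the opening and the grip force at its end, in the units of the state.
- bot.read_state(): the state, without advancing time (a new reading comes with each control period).
- imaging.grab_frame(name): name is "scene" or "side" or "wrist"; returns a dict with "img" (420x560x3 uint8, red, green, blue), "vertical_fov" (degrees; the focal length in pixels is half the picture's height over the tangent of half this angle, whatever the lens; pixels are square), "cx", "cy" (the principal point, pixels), "camera_from_world" (4x4, takes a point from world to camera coordinates); the wrist camera has in their place "mount" (4x4, takes a point from camera to tool coordinates, whose origin is the TCP and whose axes are the flange's). Camera axes: x right, y down, z forward; pixel columns grow to the right and rows downward; lengths in m; the calibration is good to about 2 mm. A picture is of the moment at which its call begins: read the wrist's pose just before it. There is no depth.
- workorder.job_done(): hands the job in; it is judged then, once.
The state is a dict: "time": time; "joint_pos": joint angles; "qvel": joint speeds; "joint_efforts": joint torques, N m; "tcp_pos": TCP position; "tool_rot": TCP orientation; "wrist_force": force on the tool from outside, world axes, zero at the start; "ft_torque": the same for the moment, N m; "gripper_width": opening from 0.0 (shut) to 1.0 (fully open); "grasp_force": force on a finger pad.
Only numpy, scipy, OpenCV 4.12 (cv2) and the standard library are available. Lean on these libraries where they do the work, as an engineer would, in place of code of your own. Each camera call takes 0.05 s, during which the arm holds its last target. There are 200 camera calls.

## Working session

There is one attempt and no reset: what is moved stays moved. The work goes in short steps, Python scripts to look and compute and a shell command to move; the robot and the scene stay as the last step left them, time stands still between calls to the robot, and variables do not carry over. Pictures are saved under pics/ and viewed, at most 10 in all, crops included, and the job is handed in when it is done.

```bash
ls; mkdir -p pics; cat > h.py <<'E'
import numpy as np, cv2
from plant import bot, imaging, workorder
from scipy.spatial.transform import Rotation as R
def rot(q): return R.from_quat([q[1],q[2],q[3],q[0]]).as_matrix()
def grab(name):
    s=bot.read_state(); f=imaging.grab_frame(name)
    h=f["img"].shape[0]; fl=h/2/np.tan(np.radians(f["vertical_fov"])/2)
    if "camera_from_world" in f: C=np.array(f["camera_from_world"])
    else:
        T=np.eye(4);T[:3,:3]=rot(s["tool_rot"]);T[:3,3]=s["tcp_pos"]
        C=np.linalg.inv(T@np.array(f["mount"]))
    return dict(img=f["img"],f=fl,cx=f["cx"],cy=f["cy"],C=C,s=s)
def plane(v,u,w,z):
    W=np.linalg.inv(v["C"]); d=W[:3,:3]@np.array([(u-v["cx"])/v["f"],(w-v["cy"])/v["f"],1]); o=W[:3,3]
    return o+d*(z-o[2])/d[2]
def proj(v,p):
    c=v["C"]@np.append(p,1); return np.array([c[0]/c[2]*v["f"]+v["cx"],c[1]/c[2]*v["f"]+v["cy"]])
def save(n,img,k=1): cv2.imwrite("pics/"+n,cv2.resize(cv2.cvtColor(img,cv2.COLOR_RGB2BGR),None,fx=k,fy=k,interpolation=cv2.INTER_CUBIC))
def load(n):
    import pickle; return pickle.load(open(n,"rb"))
def dump(v,n):
    import pickle; pickle.dump(v,open(n,"wb"))
E
python3 - <<'E'
from h import *
for n in("scene","side","wrist"):
    v=grab(n); dump(v,n+"0.pkl"); save(n+"0.png",v["img"]); W=np.linalg.inv(v["C"]); print(n,v["f"],v["cx"],v["cy"],W[:3,3].round(3),W[:3,2].round(3))
print(bot.read_state())
E
```

```text
pics
scene 474.69369069512214 282.23210881590103 205.28564646415953 [1.284 0.28  1.171] [-0.579 -0.215 -0.787]
side 531.5555663136846 271.0884630408514 210.01587299026463 [-0.214  0.934  0.993] [ 0.487 -0.625 -0.61 ]
wrist 359.0908313794056 284.1431663617931 206.92588767923368 [ 0.292 -0.558  0.384] [-0.273 -0.098 -0.957]
{'time': 0.15, 'joint_pos': array([-1.32560427e+00,  4.91383939e-01,  1.55930409e+00, -5.08388057e-06,
        1.09166930e+00, -1.05575529e-01]), 'qvel': array([-2.41888654e-05, -9.62437843e-04, -2.30672146e-03, -8.30405598e-04,
       -4.55789337e-04, -1.07738276e-03]), 'joint_efforts': array([ 2.27327997e-03, -6.12893200e+01, -2.58282101e+01,  6.92549371e-02,
        4.72663518e-02, -1.03157170e-04]), 'tcp_pos': array([ 0.2147571 , -0.58677397,  0.22222091]), 'tool_rot': array([-3.81252366e-04,  9.84659368e-01,  1.74487198e-01, -2.89186531e-05]), 'wrist_force': array([ 1.14012481, -0.86216321,  0.90185717]), 'ft_torque': array([-0.06448889, -0.00087144, -0.03605157]), 'grasp_force': 0.0, 'gripper_width': 1.0015478486689746}
```

View pics/scene0.png

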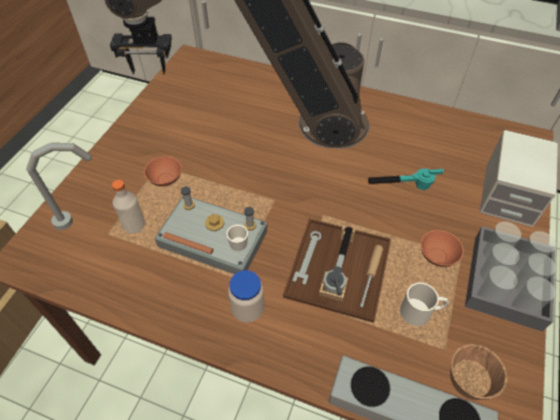

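View pics/side0.png

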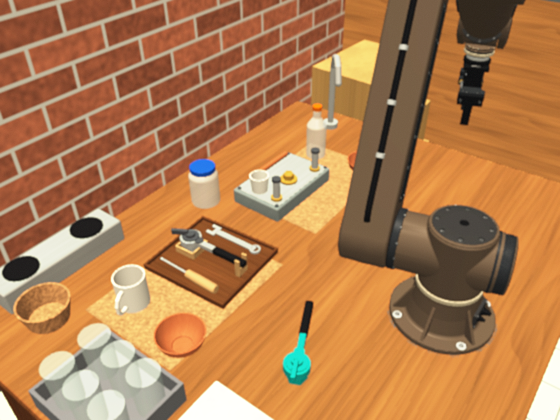

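Scene view: the candidates are a steel ratchet in the brown tray (head about (337,280), black grip (346,243)) and a turquoise look-alike (head (425,178)). I choose the steel one, since it is in the tray with the steel wrench at (307,258) and the screwdriver at (372,272). The brass plug is at (214,222), with stubs at (187,198) and (250,217). In the side view the ratchet head is at (187,237) and the plug at (288,177).

```bash
python3 - <<'E'
from h import *
v=load("scene0.pkl"); w=load("side0.pkl")
def tri(a,b):
    A=[];B=[]
    M=np.zeros((3,3));r=np.zeros(3)
    for vv,p in((v,a),(w,b)):
        o=plane(vv,*p,1.0);d=plane(vv,*p,0)-o;d/=np.linalg.norm(d);P=np.eye(3)-np.outer(d,d);M+=P;r+=P@o
    return np.linalg.solve(M,r)
print("plug z.059",plane(v,214,222,.075),plane(w,288,177,.075),tri((214,222),(288,177)))
print("head",plane(v,335,281,.06),plane(w,187,237,.06),"grip",plane(v,347,241,.05),plane(w,230,257,.05))
print("stubs",plane(v,250,210,.125),plane(v,187,189,.125),plane(w,277,180,.125),plane(w,315,150,.125))
print("tray corners",[plane(v,*p,.018).round(3) for p in((310,221),(390,238),(286,298),(380,318))])
save("crop1.png",np.hstack([v["img"][210:330,280:400],w["img"][190:310,140:260]]),3)
E
```

```text
plug z.059 [ 0.60425594 -0.1803228   0.075     ] [ 0.57704737 -0.16949534  0.075     ] [ 0.59226324 -0.18906129  0.0572045 ]
head [0.65529985 0.19645739 0.06      ] [0.64318101 0.20741684 0.06      ] grip [0.51450377 0.19038982 0.05      ] [0.50424663 0.19140246 0.05      ]
stubs [ 0.5623623 -0.0839689  0.125    ] [ 0.55689877 -0.28302884  0.125     ] [ 0.55076878 -0.07835645  0.125     ] [ 0.55321789 -0.2808258   0.125     ]
tray corners [array([0.463, 0.064, 0.018]), array([0.437, 0.303, 0.018]), array([0.728, 0.086, 0.018]), array([0.694, 0.334, 0.018])]
```

View pics/crop1.png

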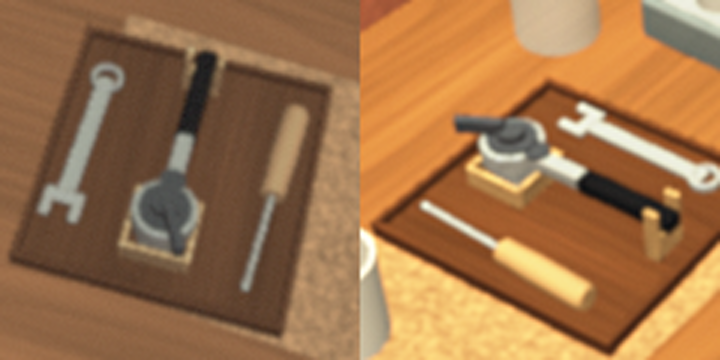

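The crop confirms it: steel head in the wooden cup, black grip in the notch, lever leaning left as seen from the handle. I'll move above it for a wrist view.

```bash
R='[0.6323,-0.6066,-0.06,0,0,14,1]'; python3 -m handwheel '[[0.63,-0.605,-0.06,0,0,14,1],[0.63,-0.605,-0.06,0,0,14,1],[0.63,-0.605,-0.06,0,0,14,1],[0.63,-0.605,-0.06,0,0,14,1],[0.63,-0.605,-0.06,0,0,14,1],[0.63,-0.605,-0.06,0,0,14,1],[0.63,-0.605,-0.06,0,0,14,1],[0.63,-0.605,-0.06,0,0,14,1]]'
```

```text
time: 1.15
tcp_pos: [0.4345, -0.137, 0.2571]
tool_rot: [0.0, 0.999, 0.053, 0.0]
wrist_force: [1.2, -0.3, 0.1]
gripper_width: 1.0
grasp_force: 0.0
```

```bash
python3 -m handwheel '[[0.2,-0.32,0.03,0,0,0,1],[0.2,-0.32,0.03,0,0,0,1],[0.2,-0.32,0.03,0,0,0,1],[0.2,-0.32,0.03,0,0,0,1],[0.2,-0.32,0.03,0,0,0,1],[0.2,-0.32,0.03,0,0,0,1],[0.2,-0.32,0.03,0,0,0,1],[0.2,-0.32,0.03,0,0,0,1]]'
python3 - <<'E'
from h import *
v=grab("wrist");dump(v,"w1.pkl");save("w1.png",v["img"]);print(v["s"]["tcp_pos"],v["s"]["tool_rot"])
E
```

```text
time: 2.15
tcp_pos: [0.5984, 0.2005, 0.2264]
tool_rot: [0.0, 0.999, 0.054, -0.001]
wrist_force: [-0.4, -0.8, -0.4]
gripper_width: 1.001
grasp_force: 0.0
[0.59841833 0.20051637 0.22635478] [ 2.30043837e-04  9.98565329e-01  5.35438825e-02 -5.31982716e-04]
```

View pics/w1.png

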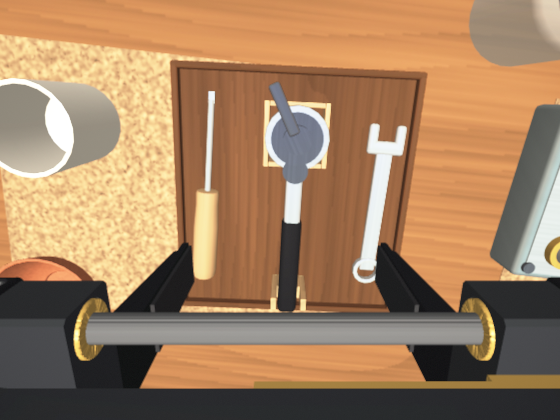

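The wrist view shows the head ring at about (297,138), the neck at about (293,200) and the black grip from (290,225) to (288,305). The fingers will straddle the neck, which is clear on both sides. Next I'll refine the measurements.

```bash
python3 - <<'E'
from h import *
v=load("w1.pkl");im=v["img"]
hsv=cv2.cvtColor(im,cv2.COLOR_RGB2HSV)
m=((hsv[...,1]<60)&(hsv[...,2]>125)).astype(np.uint8)
m[:, :255]=0;m[:,345:]=0;m[:95]=0;m[230:]=0
ys,xs=np.nonzero(m[:185]); print("light bbox",xs.min(),xs.max(),ys.min(),ys.max())
c,_=cv2.findNonZero(m[:185]),0; print("circ",cv2.minEnclosingCircle(c))
cen=cv2.minEnclosingCircle(c)[0]
A=plane(v,*cen,.058);print("axis",A)
for r in (190,200,210,215):
    x=np.nonzero(m[r])[0]; 
    if len(x): p=plane(v,x.mean(),r,.055); print("neck",r,x.min(),x.max(),p.round(4),np.degrees(np.arctan2(*(A-p)[[1,0]])).round(2))
for r in (230,245,260,270):
    x=np.nonzero((hsv[r,:,2]<45)[255:330])[0]+255; p=plane(v,x.mean(),r,.055);print("grip",r,x.min(),x.max(),p.round(4),np.degrees(np.arctan2(*(A-p)[[1,0]])).round(2))
E
```

```text
light bbox 265 329 95 184
circ ((294.03564453125, 137.60755920410156), 47.08332443237305)
axis [0.64636756 0.19727942 0.058     ]
neck 190 285 301 [0.5969 0.1925 0.055 ] 5.5
neck 200 285 300 [0.5869 0.1919 0.055 ] 5.2
neck 210 284 300 [0.5769 0.1912 0.055 ] 4.99
neck 215 284 299 [0.5717 0.1911 0.055 ] 4.71
grip 230 282 299 [0.5561 0.1904 0.055 ] 4.39
grip 245 281 298 [0.5401 0.1896 0.055 ] 4.15
grip 260 280 297 [0.5236 0.1888 0.055 ] 3.97
grip 270 280 296 [0.5124 0.188  0.055 ] 3.94
```

```bash
python3 -m handwheel '[[-0.005,0.008,0,0,0,3,0.5],[-0.005,0.008,0.05,0,0,3,0.5],[-0.005,0.008,0.1,0,0,3,0.5],[-0.005,0.008,0.14,0,0,3,0.5],[-0.005,0.008,0.165,0,0,3,0.5],[-0.005,0.008,0.18,0,0,3,0.5],[-0.005,0.008,0.19,0,0,3,0.5],[-0.005,0.008,0.19,0,0,3,0.5]]'
python3 - <<'E'
from h import *
v=grab("wrist");dump(v,"w2.pkl");save("w2.png",v["img"]);print(v["s"]["tcp_pos"],v["s"]["tool_rot"])
E
```

```text
time: 3.2
tcp_pos: [0.5948, 0.1918, 0.037]
tool_rot: [0.0, 1.0, 0.027, 0.0]
wrist_force: [-1.2, 0.4, 0.6]
gripper_width: 0.502
grasp_force: 0.0
[0.5947657 0.1917879 0.0370372] [4.81115937e-05 9.99639566e-01 2.68465051e-02 3.93253638e-05]
```

View pics/w2.png

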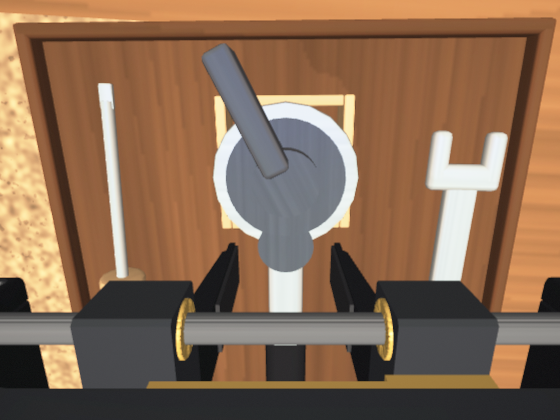

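The neck lies centred between the fingers. The head ring is centred at about (286,172), the lever tip at about (218,52), leaning left. I'll close and lift.

```bash
python3 - <<'E'
from h import *
v=load("w2.pkl")
A=plane(v,286,172,.057);print(A, A-v["s"]["tcp_pos"])
E
python3 -m handwheel '[[0,0,0,0,0,0,0],[0,0,0,0,0,0,0],[0,0,0,0,0,0,0],[0,0,0,0,0,0,0],[0,0,0,0,0,0,0],[0,0,0,0,0,0,0]]' 40
python3 -m handwheel '[[0,0,-0.008,0,0,0,0],[0,0,-0.018,0,0,0,0],[0,0,-0.03,0,0,0,0],[0,0,-0.05,0,0,0,0],[0,0,-0.08,0,0,0,0],[0,0,-0.12,0,0,0,0],[0,0,-0.15,0,0,0,0],[0,0,-0.15,0,0,0,0]]'
```

```text
[0.64827928 0.19440256 0.057     ] [0.05351358 0.00261466 0.0199628 ]
time: 4.0
tcp_pos: [0.5947, 0.1921, 0.037]
tool_rot: [0.0, 1.0, 0.027, 0.0]
wrist_force: [-0.7, -0.6, 2.4]
gripper_width: 0.164
grasp_force: 40.0
time: 5.0
tcp_pos: [0.5954, 0.1923, 0.1894]
tool_rot: [-0.0, 1.0, 0.027, 0.002]
wrist_force: [0.2, -0.7, -5.7]
gripper_width: 0.168
grasp_force: 40.0
```

```bash
python3 -m handwheel '[[-0.15,0.327,0,0,0,3,0],[-0.15,0.327,0,0,0,3,0],[-0.15,0.327,0,0,0,3,0],[-0.15,0.327,0,0,0,3,0],[-0.15,0.327,0,0,0,3,0],[-0.15,0.327,0,0,0,3,0],[-0.15,0.327,0,0,0,3,0],[-0.15,0.327,0,0,0,3,0]]'
python3 - <<'E'
from h import *
v=grab("wrist");dump(v,"w3.pkl");save("w3.png",v["img"]);print(v["s"]["tcp_pos"],v["s"]["tool_rot"])
E
```

```text
time: 6.0
tcp_pos: [0.4622, -0.1422, 0.1861]
tool_rot: [-0.0, 1.0, 0.001, -0.001]
wrist_force: [0.0, 0.1, -5.3]
gripper_width: 0.165
grasp_force: 40.0
[ 0.46222931 -0.14223467  0.18613401] [-3.17973178e-04  9.99999621e-01  5.47977068e-04 -5.96829453e-04]
```

View pics/w3.png

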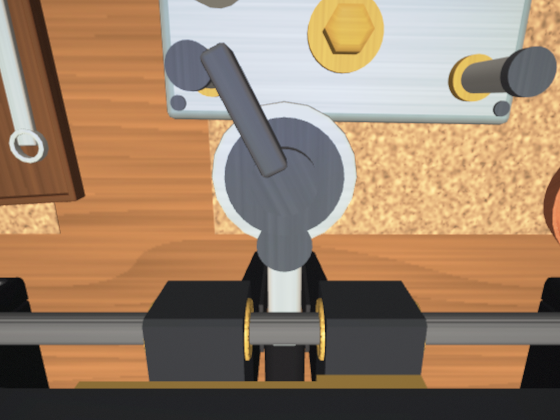

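The wrist view shows the brass flange centre at about (345,32), the hex top at about (348,26), and the held head ring at about (285,172). The stubs are at (210,75) and (480,80).

```bash
python3 - <<'E'
from h import *
v=load("w3.pkl");im=v["img"];hsv=cv2.cvtColor(im,cv2.COLOR_RGB2HSV);t=v["s"]["tcp_pos"]
y=((hsv[...,1]>130)&(abs(hsv[...,0].astype(int)-23)<7)&(hsv[...,2]>120)).astype(np.uint8);y[:,:295]=0;y[:,395:]=0;y[90:]=0
c=max(cv2.findContours(y,cv2.RETR_EXTERNAL,cv2.CHAIN_APPROX_NONE)[0],key=cv2.contourArea)[:,0,:].astype(float)
c=c[c[:,1]>2]
P=np.array([plane(v,*p,.059) for p in c])[:,:2]
A=np.c_[2*P,np.ones(len(P))];s=np.linalg.lstsq(A,(P**2).sum(1),rcond=None)[0];print("flange",s[:2],np.sqrt(s[2]+s[:2]@s[:2]))
print("hand pick hex top",plane(v,348,26,.081))
m=((hsv[...,1]<70)&(hsv[...,2]>140)).astype(np.uint8)
# ring outer edge: ray scan from centre outward, last light pixel of ring
pts=[]
for a in np.radians(np.r_[-50:60:4,130:230:4]):
    d=np.array([np.cos(a),np.sin(a)])
    r=[q for q in np.arange(50,82,.5) if m[tuple((np.array([285,172])+q*d).round().astype(int)[::-1])]]
    if r: pts.append(np.array([285,172])+max(r)*d)
zh=t[2]+.011+.011
Q=np.array([plane(v,*p,zh) for p in pts])[:,:2]
A=np.c_[2*Q,np.ones(len(Q))];h=np.linalg.lstsq(A,(Q**2).sum(1),rcond=None)[0];print("head",h[:2],np.sqrt(h[2]+h[:2]@h[:2]),len(Q),"rel tcp",h[:2]-t[:2])
neck=[plane(v,x,270,zh-.003) for x in(269,301)];print("neck",np.mean(neck,0)-t)
print("delta plug-head",s[:2]-h[:2])
print("stubs",plane(v,188,65,.125),plane(v,530,72,.125))
for p in((362,52),(328,52),(372,28),(322,26)): print(plane(v,*p,.078).round(4))
save("hex.png",np.hstack([im[0:80,295:405],np.repeat(y[0:80,295:405,None]*255,3,2)]),3.5)
E
```

```text
flange [ 0.58989548 -0.18588069] 0.027040078881312487
hand pick hex top [ 0.5903143  -0.18446708  0.081     ]
head [ 0.51562852 -0.14172119] 0.028835491246960526 53 rel tcp [0.05339922 0.00051347]
neck [0.00977801 0.00012568 0.019     ]
delta plug-head [ 0.07426696 -0.0441595 ]
stubs [ 0.56229046 -0.08595294  0.125     ] [ 0.55851365 -0.28441316  0.125     ]
[ 0.5745 -0.1955  0.078 ]
[ 0.5745 -0.1719  0.078 ]
[ 0.5896 -0.2014  0.078 ]
[ 0.5908 -0.1673  0.078 ]
```

View pics/hex.png

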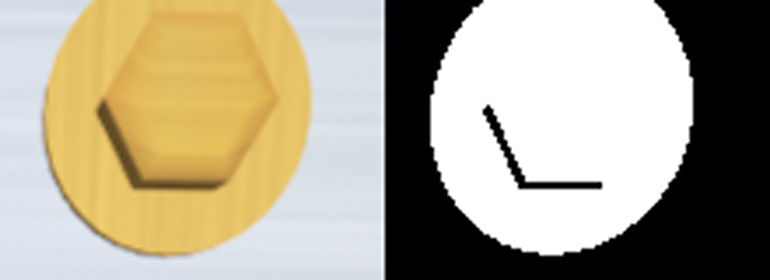

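```bash
python3 -m handwheel '[[0.03,0.03,0,0,0,-10,0],[0.06,0.055,0,0,0,-20,0],[0.082,0.071,0,0,0,-30,0],[0.082,0.071,0.03,0,0,-30,0],[0.082,0.071,0.06,0,0,-30,0],[0.082,0.071,0.06,0,0,-30,0]]'
python3 - <<'E'
from h import *
v=grab("wrist");dump(v,"w4.pkl");save("w4.png",v["img"]);s=v["s"];Rm=rot(s["tool_rot"]);t=s["tcp_pos"]
print(t,np.degrees(np.arctan2(Rm[1,0],Rm[0,0])),"axis-tool of plug",Rm.T@(np.array([.5899,-.1859,.1])-t))
E
```

```text
time: 6.8
tcp_pos: [0.5442, -0.2117, 0.1248]
tool_rot: [-0.002, 0.965, 0.261, -0.002]
wrist_force: [-0.0, 0.0, -4.3]
gripper_width: 0.165
grasp_force: 40.0
[ 0.54419432 -0.21165491  0.12476018] 30.205273044141247 axis-tool of plug [0.05251925 0.00083106 0.02462577]
```

View pics/w4.png

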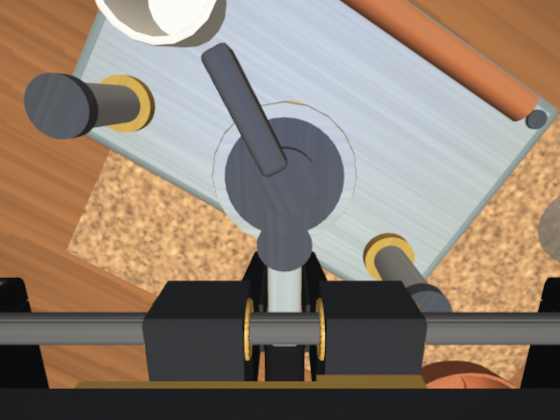

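The view shows the head over the plug, with only a sliver of flange showing at (295,102). The stubs are clear. I'll descend gently.

```bash
python3 -m handwheel '[[-0.001,0.0013,0.008,0,0,0,0],[-0.001,0.0013,0.014,0,0,0,0],[-0.001,0.0013,0.018,0,0,0,0],[-0.001,0.0013,0.02,0,0,0,0],[-0.001,0.0013,0.022,0,0,0,0],[-0.001,0.0013,0.022,0,0,0,0]]'
```

```text
time: 7.6
tcp_pos: [0.5451, -0.215, 0.1055]
tool_rot: [0.0, 0.966, 0.26, 0.001]
wrist_force: [1.1, 2.5, 3.1]
gripper_width: 0.166
grasp_force: 40.0
```

```bash
python3 -m handwheel '[[0.0002,-0.0047,0.001,0,0,5,0],[0.0008,-0.0093,0.001,0,0,10,0],[0.0018,-0.0138,0.001,0,0,15,0],[0.0018,-0.0138,0.001,0,0,15,0]]'; python3 -m handwheel '[[0.0002,-0.0047,0,0,0,5,0],[0.0008,-0.0093,0,0,0,10,0],[0.0018,-0.0138,0,0,0,15,0],[0.0018,-0.0138,0,0,0,15,0]]'
```

```text
time: 8.1
tcp_pos: [0.5394, -0.2018, 0.1041]
tool_rot: [0.0, 0.991, 0.131, 0.0]
wrist_force: [2.6, 3.4, -1.1]
gripper_width: 0.165
grasp_force: 40.0
time: 8.6
tcp_pos: [0.5378, -0.1882, 0.104]
tool_rot: [0.0, 1.0, 0.001, 0.001]
wrist_force: [3.5, 2.8, -1.5]
gripper_width: 0.165
grasp_force: 40.0
```

```bash
python3 -m handwheel '[[0.0005,-0.001,0.001,0,0,0,0],[0.0007,-0.0018,0.002,0,0,0,0],[0.0007,-0.0018,0.003,0,0,0,0],[0.0007,-0.0018,0.003,0,0,0,0]]'
```

```text
time: 9.1
tcp_pos: [0.5388, -0.1872, 0.1008]
tool_rot: [0.001, 1.0, 0.001, 0.001]
wrist_force: [5.4, -0.7, -1.9]
gripper_width: 0.162
grasp_force: 40.0
```

```bash
python3 -m handwheel '[[0.0012,0,0.001,0,0,0,0],[0.0015,0,0.003,0,0,0,0],[0.0015,0,0.005,0,0,0,0],[0.0015,0,0.005,0,0,0,0]]'
```

```text
time: 9.6
tcp_pos: [0.5394, -0.1869, 0.0957]
tool_rot: [0.0, 1.0, 0.001, -0.0]
wrist_force: [0.8, -5.2, -2.3]
gripper_width: 0.161
grasp_force: 40.0
```

```bash
python3 -m handwheel '[[0.0002,0.0006,0.002,0,0,0,0],[0.0002,0.0008,0.005,0,0,0,0],[0.0002,0.0008,0.008,0,0,0,0],[0.0002,0.0008,0.011,0,0,0,0],[0.0002,0.0008,0.012,0,0,0,0],[0.0002,0.0008,0.012,0,0,0,0]]'
```

```text
time: 10.35
tcp_pos: [0.5391, -0.1872, 0.086]
tool_rot: [0.0, 1.0, 0.001, -0.0]
wrist_force: [-12.1, 0.5, 29.3]
gripper_width: 0.164
grasp_force: 40.0
```

```bash
python3 -m handwheel '[[-0.0008,0,-0.002,0,0,0,0],[-0.0008,0,-0.002,0,0,0,0.35],[-0.0008,0,-0.002,0,0,0,0.35],[-0.0008,0,-0.002,0,0,0,0.35],[-0.0008,0,-0.03,0,0,0,0.35],[-0.0008,0,-0.08,0,0,0,0.35],[-0.0008,0,-0.13,0,0,0,0.35],[-0.0008,0,-0.13,0,0,0,0.35]]' 10
python3 - <<'E'
from h import *
v=grab("wrist");dump(v,"w5.pkl");save("w5.png",v["img"]);s=v["s"];Rm=rot(s["tool_rot"]);print(s["tcp_pos"],np.degrees(np.arctan2(Rm[1,0],Rm[0,0])))
E
```

```text
time: 11.35
tcp_pos: [0.54, -0.1878, 0.2172]
tool_rot: [0.001, 1.0, 0.001, 0.003]
wrist_force: [-0.3, -0.5, -0.5]
gripper_width: 0.35
grasp_force: 0.0
[ 0.540025   -0.187835    0.21721699] 0.10026304013168165
```

View pics/w5.png

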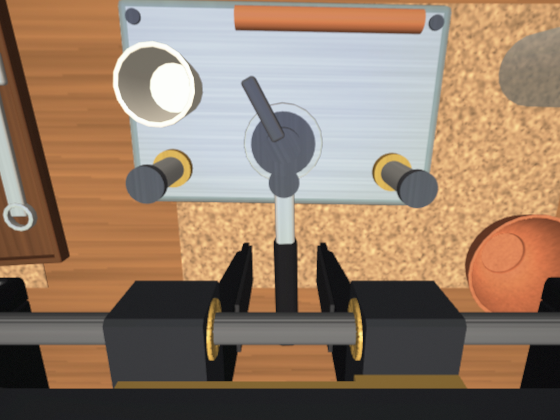

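The ratchet stands on the plug at yaw 0: head at about (284,143), lever tip at about (250,82) and still on the tightening (left) side. The cup is at (155,85), clear of the sweep.

```bash
python3 - <<'E'
from h import *
v=load("w5.pkl");s=v["s"];t=s["tcp_pos"];Rm=rot(s["tool_rot"])
A=plane(v,283.5,143,.107);L=plane(v,250,82,.128);L0=plane(v,275,133,.128)
print("axis",A,"lever end",L,L0,"lever angle",np.arctan2(*(L-A)[[1,0]]),np.hypot(*(L-A)[:2]))
print("cup",plane(v,155,85,.105),"neck",plane(v,285,225,.104))
f=lambda x,y,z=.124: (Rm.T@(np.array([A[0]+x,A[1]+y,z])-t)).round(4)
for p in((.025,.046),(.030,.034),(.042,.017),(.045,-.003),(.044,-.007)): print(p,f(*p))
E
```

```text
axis [ 0.59013677 -0.18697256  0.107     ] lever end [ 0.63248912 -0.16479862  0.128     ] [ 0.59933613 -0.18112156  0.128     ] lever angle 0.4823163284351769 0.047805905100417205
cup [ 0.63141692 -0.09401351  0.105     ] neck [ 0.52382255 -0.18821351  0.104     ]
(0.025, 0.046) [ 0.0747 -0.047   0.0935]
(0.03, 0.034) [ 0.0797 -0.035   0.0936]
(0.042, 0.017) [ 0.0916 -0.018   0.0937]
(0.045, -0.003) [0.0946 0.0021 0.0938]
(0.044, -0.007) [0.0936 0.006  0.0938]
```

```bash
python3 -m handwheel '[[0.04,-0.03,0,0,0,0,0],[0.075,-0.049,0,0,0,0,0],[0.075,-0.049,0.03,0,0,0,0],[0.075,-0.049,0.07,0,0,0,0],[0.075,-0.049,0.0935,0,0,0,0],[0.075,-0.049,0.0935,0,0,0,0]]'
python3 -m handwheel '[[0.005,0.013,0,0,0,0,0],[0.01,0.021,0,0,0,0,0],[0.0165,0.03,0,0,0,0,0],[0.019,0.04,0,0,0,0,0],[0.019,0.05,0,0,0,0,0],[0.0185,0.053,0,0,0,0,0],[0.0185,0.055,0,0,0,0,0],[0.0185,0.055,0,0,0,0,0]]'
python3 -m handwheel '[[0,-0.004,0,0,0,0,0],[0,-0.004,-0.03,0,0,0,0],[-0.04,-0.004,-0.09,0,0,0,0],[-0.09,-0.006,-0.0935,0,0,0,0.35],[-0.09,-0.006,-0.0935,0,0,0,0.35]]'
python3 - <<'E'
from h import *
v=grab("wrist");dump(v,"w6.pkl");save("w6.png",v["img"]);s=v["s"];Rm=rot(s["tool_rot"]);print(s["tcp_pos"],np.degrees(np.arctan2(Rm[1,0],Rm[0,0])))
E
```

```text
time: 12.15
tcp_pos: [0.6124, -0.1378, 0.1172]
tool_rot: [-0.001, 1.0, 0.001, -0.003]
wrist_force: [-0.4, 0.2, 0.2]
gripper_width: 0.005
grasp_force: 0.0
time: 13.15
tcp_pos: [0.6324, -0.1932, 0.1205]
tool_rot: [0.0, 1.0, 0.001, 0.0]
wrist_force: [0.0, -0.4, 0.0]
gripper_width: 0.003
grasp_force: 0.0
time: 13.78
tcp_pos: [0.5401, -0.1867, 0.2156]
tool_rot: [0.0, 1.0, 0.001, 0.0]
wrist_force: [0.6, 0.2, -0.2]
gripper_width: 0.16
grasp_force: 0.0
[ 0.54012353 -0.18671702  0.21556687] 0.07365437418150969
```

View pics/w6.png

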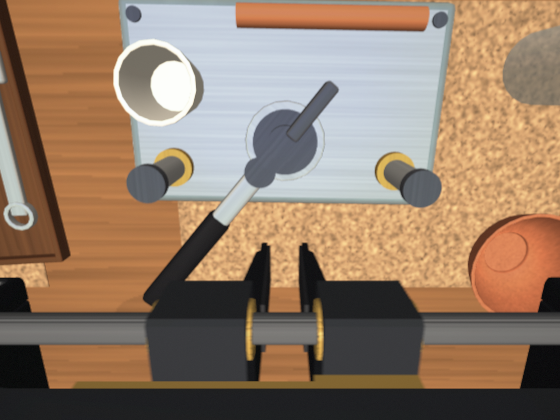

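The handle swung clockwise: grip at about (185,260), head at about (285,140), lever tip at about (333,87). I'll compute the lever angle relative to the handle.

```bash
python3 - <<'E'
from h import *
v=load("w6.pkl")
A=plane(v,285,140.5,.107);L=plane(v,333,87,.128);L0=plane(v,296,136,.128)
N=plane(v,238,198,.104);G=plane(v,185,262,.105)
an=lambda a,b: np.degrees(np.arctan2(*(a-b)[[1,0]]))
print(A,"lever abs",an(L,A),an(L,L0),"handle yaw",an(A,N),an(A,G),an(N,G))
print("seat: ring px width 246..325 ->",79*.272/359)
E
```

```text
[ 0.59179564 -0.18677034  0.107     ] lever abs -40.27054162035705 -37.07805276847048 handle yaw -39.30037047054909 -39.6437104631743 -39.92420860530583
seat: ring px width 246..325 -> 0.05985515320334263
```

The lever sits at about 0 relative to the handle, because the ratchet swung free at -40° before the lever reached its stop. I'll keep pushing the lever clockwise: the handle will rest against the left stub, and the lever can then go to its stop.

```bash
python3 -m handwheel '[[0.05,0.003,0,0,0,0,0],[0.102,0.003,0,0,0,0,0],[0.102,0.003,0.04,0,0,0,0],[0.102,0.003,0.08,0,0,0,0],[0.102,0.003,0.095,0,0,0,0],[0.102,0.003,0.095,0,0,0,0]]'
python3 -m handwheel '[[-0.005,0.01,0,0,0,0,0],[-0.011,0.0185,0,0,0,0,0],[-0.017,0.025,0,0,0,0,0],[-0.023,0.031,0,0,0,0,0],[-0.029,0.034,0,0,0,0,0],[-0.033,0.036,0,0,0,0,0],[-0.036,0.037,0,0,0,0,0],[-0.036,0.037,0,0,0,0,0]]'
python3 - <<'E'
from h import *
v=grab("scene");dump(v,"s7.pkl")
v=grab("wrist");dump(v,"w7.pkl");save("w7.png",v["img"]);s=v["s"];Rm=rot(s["tool_rot"]);print(s["tcp_pos"],np.degrees(np.arctan2(Rm[1,0],Rm[0,0])))
E
```

```text
time: 14.58
tcp_pos: [0.6447, -0.19, 0.1182]
tool_rot: [-0.0, 1.0, 0.001, -0.001]
wrist_force: [0.2, 0.5, 0.4]
gripper_width: 0.004
grasp_force: 0.0
time: 15.58
tcp_pos: [0.6083, -0.2273, 0.1189]
tool_rot: [0.0, 1.0, 0.001, -0.0]
wrist_force: [-0.1, -0.2, 0.3]
gripper_width: 0.003
grasp_force: 0.0
[ 0.60840907 -0.22722807  0.11888634] 0.10899989576141393
```

View pics/w7.png

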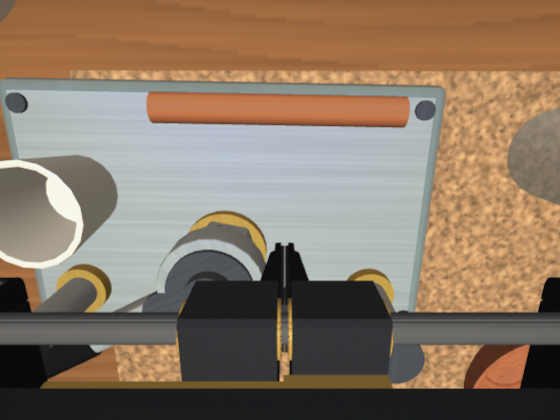

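I've now viewed 11 pictures, one more than the limit of 10, so from here on I'll use numbers only. This last one showed the fingers at the lever on the right side of the head, and the handle lying toward the left stub. I'll retract and measure the lever and handle by masks.

```bash
cat > meas.py <<'E'
from h import *
def meas(v,A=(.5905,-.1868)):
    im=v["img"].astype(int);V=im.max(2);A=np.array(A)
    def ring(z,rs,thr):
        out=[]
        for a in range(-180,180):
            k=0
            for r in rs:
                u,w=proj(v,[A[0]+r*np.cos(np.radians(a)),A[1]+r*np.sin(np.radians(a)),z]).round().astype(int)
                k+=(0<=u<560 and 0<=w<265 and V[w,u]<thr)
            out.append(k/len(rs))
        o=np.array(out); 
        idx=np.nonzero(o>.7)[0]-180
        return np.split(idx,np.nonzero(np.diff(idx)>1)[0]+1) if len(idx) else []
    f=lambda L:[(int(g[0]),int(g[-1])) for g in L if len(g)]
    return "lever",f(ring(.126,np.arange(.038,.047,.002),120)),"grip",f(ring(.105,np.arange(.095,.115,.003),60))
if __name__=="__main__":
    import sys
    for n in sys.argv[1:]: print(n,meas(load(n)))
E
python3 meas.py w5.pkl w6.pkl
python3 -m handwheel '[[0.008,-0.002,0,0,0,0,0],[0.008,-0.002,-0.04,0,0,0,0],[-0.03,-0.02,-0.095,0,0,0,0],[-0.068,-0.04,-0.097,0,0,0,0.35],[-0.068,-0.04,-0.097,0,0,0,0.35]]'
python3 - <<'E'
from meas import *
v=grab("wrist");dump(v,"w8.pkl");print(v["s"]["tcp_pos"],meas(v))
E
```

```text
w5.pkl ('lever', [(23, 35)], 'grip', [(-161, -157), (159, 161)])
w6.pkl ('lever', [(-44, -32)], 'grip', [(135, 144)])
time: 16.3
tcp_pos: [0.5391, -0.1861, 0.2174]
tool_rot: [0.0, 1.0, 0.001, 0.001]
wrist_force: [1.7, -0.4, 0.2]
gripper_width: 0.161
grasp_force: 0.0
[ 0.53914309 -0.18613634  0.21740556] ('lever', [(-95, -82)], 'grip', [(115, 121)])
```

The lever is at about -26° relative to the handle (-0.46 rad) and the handle is at yaw -62°. I'll grasp the grip at r = 145 mm.

```bash
python3 -m handwheel '[[-0.003,-0.025,0,0,0,10.5,0.4],[-0.006,-0.05,0,0,0,21,0.4],[-0.009,-0.08,0,0,0,31.5,0.4],[-0.012,-0.1,0,0,0,42,0.4],[-0.0167,-0.1273,0,0,0,52,0.4],[-0.0167,-0.1273,0,0,0,62,0.4],[-0.0167,-0.1273,0.03,0,0,62,0.4],[-0.0167,-0.1273,0.03,0,0,62,0.4]]'
python3 - <<'E'
from h import *
s=bot.read_state();Rm=rot(s["tool_rot"]);t=s["tcp_pos"];print(t,np.degrees(np.arctan2(Rm[1,0],Rm[0,0])),Rm.T@(np.array([.5905,-.1868,.085])-t),s["joint_pos"][5])
E
```

```text
time: 17.35
tcp_pos: [0.5236, -0.06, 0.1841]
tool_rot: [0.001, 0.858, -0.514, -0.002]
wrist_force: [-0.7, 1.0, 0.6]
gripper_width: 0.4
grasp_force: 0.0
[ 0.52357296 -0.05998224  0.18412363] -61.879118619106045 [0.14362571 0.00046899 0.09878716] 2.411500372790473
```

```bash
python3 -m handwheel '[[0,0,0.04,0,0,0,0.4],[0,0,0.075,0,0,0,0.4],[0,0,0.097,0,0,0,0.4],[0,0,0.097,0,0,0,0.4],[0,0,0.097,0,0,0,0],[0,0,0.097,0,0,0,0],[0,0,0.097,0,0,0,0],[0,0,0.097,0,0,0,0]]' 12
```

```text
time: 18.35
tcp_pos: [0.5237, -0.0602, 0.0894]
tool_rot: [-0.0, 0.858, -0.514, 0.001]
wrist_force: [-0.3, -0.7, 1.8]
gripper_width: 0.208
grasp_force: 12.0
```

```bash
python3 -m handwheel '[[0.0005,0.0125,0,0,0,-5,0],[0.0022,0.0249,0,0,0,-10,0],[0.0087,0.0491,0,0,0,-20,0],[0.0192,0.0718,0,0,0,-30,0],[0.0336,0.0923,0,0,0,-40,0],[0.0336,0.0923,0,0,0,-40,0]]'
python3 - <<'E'
from h import *
s=bot.read_state();Rm=rot(s["tool_rot"]);t=s["tcp_pos"];print(t,np.degrees(np.arctan2(Rm[1,0],Rm[0,0])),Rm.T@(np.array([.5905,-.1868,.085])-t),s["wrist_force"],s["ft_torque"])
E
```

```text
time: 19.1
tcp_pos: [0.4574, -0.1338, 0.0891]
tool_rot: [-0.0, 0.982, -0.191, -0.0]
wrist_force: [-0.0, 5.3, -0.0]
gripper_width: 0.208
grasp_force: 12.0
[ 0.45741912 -0.13376386  0.0890518 ] -22.04166752117468 [ 0.14325874 -0.00078226  0.00401135] [-0.03092225  5.26075849 -0.02968783] [ 0.82259935 -0.07322806  0.2942106 ]
```

The resistance shows the plug is being driven. I'll continue the stroke to about +46°.

```bash
python3 -m handwheel '[[0.0022,0.0249,0,0,0,-10,0],[0.0087,0.0491,0,0,0,-20,0],[0.0192,0.0718,0,0,0,-30,0],[0.0336,0.0923,0,0,0,-40,0],[0.0513,0.11,0,0,0,-50,0],[0.0718,0.1244,0,0,0,-60,0],[0.0896,0.1331,0,0,0,-68,0],[0.0896,0.1331,0,0,0,-68,0]]'
python3 - <<'E'
from h import *
s=bot.read_state();Rm=rot(s["tool_rot"]);t=s["tcp_pos"];print(t,np.degrees(np.arctan2(Rm[1,0],Rm[0,0])),Rm.T@(np.array([.5905,-.1868,.085])-t),s["wrist_force"],s["ft_torque"])
E
```

```text
time: 20.1
tcp_pos: [0.4913, -0.2901, 0.0886]
tool_rot: [-0.0, 0.921, 0.39, -0.001]
wrist_force: [-7.8, -2.9, 3.1]
gripper_width: 0.21
grasp_force: 12.0
[ 0.49128292 -0.29007061  0.08857742] 45.87488962750535 [ 0.14321144 -0.00067482  0.00341692] [-7.80227391 -2.94966448  3.09423262] [-0.56638037  1.20251309  0.09969926]
```

Stroke one covered 108°, which is at least about 70° of plug rotation after lost motion and play. I'll add a second stroke for margin.

```bash
python3 -m handwheel '[[0.0022,-0.0249,0,0,0,10,0],[0.0087,-0.0491,0,0,0,20,0],[0.0192,-0.0718,0,0,0,30,0],[0.0336,-0.0923,0,0,0,40,0],[0.0513,-0.11,0,0,0,50,0],[0.0718,-0.1244,0,0,0,60,0],[0.0945,-0.1349,0,0,0,70,0],[0.0945,-0.1349,0,0,0,70,0]]'
python3 -c "
from h import *
s=bot.read_state();Rm=rot(s['tool_rot']);t=s['tcp_pos'];print(Rm.T@(np.array([.5905,-.1868,.085])-t),s['wrist_force'])"
python3 -m handwheel '[[0.0022,0.0249,0,0,0,-10,0],[0.0087,0.0491,0,0,0,-20,0],[0.0192,0.0718,0,0,0,-30,0],[0.0336,0.0923,0,0,0,-40,0],[0.0513,0.11,0,0,0,-50,0],[0.0718,0.1244,0,0,0,-60,0],[0.0718,0.1244,0,0,0,-60,0],[0.0718,0.1244,0,0,0,-60,0]]'
```

```text
time: 21.1
tcp_pos: [0.4607, -0.1271, 0.0892]
tool_rot: [0.0, 0.978, -0.21, 0.001]
wrist_force: [0.8, -4.9, 0.9]
gripper_width: 0.212
grasp_force: 12.1
[0.14287539 0.00123606 0.00457286] [ 0.82811618 -4.85004113  0.87541389]
time: 22.1
tcp_pos: [0.4742, -0.2706, 0.0888]
tool_rot: [-0.0, 0.951, 0.308, -0.0]
wrist_force: [-2.1, -1.2, 1.4]
gripper_width: 0.211
grasp_force: 12.0
```

```bash
cat > mom.py <<'E'
from h import *
s=bot.read_state();Rm=rot(s['tool_rot']);t=s['tcp_pos'];d=t-np.array([.5905,-.1868,.085])
print("yaw",np.degrees(np.arctan2(Rm[1,0],Rm[0,0])).round(1),"axis in tool",(Rm.T@-d).round(4),"M about plug",(np.cross(d,s['wrist_force'])+s['ft_torque'])[2].round(3),s['wrist_force'].round(1))
E
python3 mom.py
python3 -m handwheel '[[0.0022,-0.0249,0,0,0,10,0],[0.0087,-0.0491,0,0,0,20,0],[0.0192,-0.0718,0,0,0,30,0],[0.0264,-0.0829,0,0,0,35,0]]'
python3 mom.py
python3 -m handwheel '[[0.0022,-0.0249,0,0,0,10,0],[0.0087,-0.0491,0,0,0,20,0],[0.0192,-0.0718,0,0,0,30,0],[0.0264,-0.0829,0,0,0,35,0]]'
python3 mom.py
```

```text
yaw 35.9 axis in tool [0.1434 0.0002 0.0037] M about plug -0.222 [-2.1 -1.2  1.4]
time: 22.6
tcp_pos: [0.4475, -0.1877, 0.0894]
tool_rot: [0.001, 1.0, 0.006, 0.001]
wrist_force: [3.1, -5.4, -0.6]
gripper_width: 0.211
grasp_force: 12.0
yaw 0.7 axis in tool [0.143  0.0009 0.0046] M about plug 0.447 [ 3.1 -5.4 -0.6]
time: 23.1
tcp_pos: [0.4732, -0.1047, 0.0894]
tool_rot: [0.0, 0.956, -0.295, 0.002]
wrist_force: [3.1, -8.5, -0.8]
gripper_width: 0.208
grasp_force: 12.0
yaw -34.3 axis in tool [0.1431 0.0018 0.0049] M about plug 0.452 [ 3.1 -8.5 -0.8]
```

The return moment is about 0.45 N m, more than the free drag should be. I'll let go and check the lever and seating.

```bash
python3 -m handwheel '[[0,0,0,0,0,0,0],[0,0,0,0,0,0,0]]'; python3 mom.py
python3 -m handwheel '[[0,0,0,0,0,0,0.4],[0,0,0,0,0,0,0.4],[0,0,0,0,0,0,0.4],[0,0,-0.05,0,0,0,0.4],[0,0,-0.1,0,0,-10,0.4],[0.03,0.02,-0.128,0,0,-20,0.4],[0.07,0.04,-0.128,0,0,-30,0.4],[0.09,0.05,-0.128,0,0,-34,0.4]]'; python3 mom.py
python3 - <<'E'
from meas import *
v=grab("wrist");dump(v,"w9.pkl");print(v["s"]["tcp_pos"],meas(v))
E
```

```text
time: 23.35
tcp_pos: [0.4727, -0.1054, 0.0893]
tool_rot: [0.0, 0.956, -0.293, 0.001]
wrist_force: [1.4, -5.3, -1.0]
gripper_width: 0.211
grasp_force: 12.0
yaw -34.1 axis in tool [0.1432 0.0015 0.0047] M about plug 0.341 [ 1.4 -5.3 -1. ]
time: 24.35
tcp_pos: [0.5196, -0.1985, 0.2172]
tool_rot: [0.0, 1.0, 0.002, 0.0]
wrist_force: [0.5, 0.1, -0.9]
gripper_width: 0.403
grasp_force: 0.0
yaw 0.2 axis in tool [ 0.0708 -0.0115  0.1322] M about plug 0.051 [ 0.5  0.1 -0.9]
[ 0.51961685 -0.19851341  0.21715911] ('lever', [(-60, -48)], 'grip', [(147, 155)])
```

```bash
cat > ang.py <<'E'
from h import *
import sys
def edges(v,A,z,r,thr,lo,hi):
    # subpixel centre angle of dark band at radius r
    im=cv2.cvtColor(v["img"],cv2.COLOR_RGB2GRAY).astype(np.float32)
    a=np.arange(lo,hi,.25); P=np.array([proj(v,[A[0]+r*np.cos(np.radians(x)),A[1]+r*np.sin(np.radians(x)),z]) for x in a]).astype(np.float32)
    g=cv2.remap(im,P[None,:,0],P[None,:,1],cv2.INTER_LINEAR)[0]; d=np.nonzero(g<thr)[0]
    return (a[d[0]],a[d[-1]],len(d)*.25,P[d].mean(0).round()) if len(d) else None
def head(v,z=.107):
    g=cv2.cvtColor(v["img"],cv2.COLOR_RGB2GRAY).astype(np.float32)
    c=np.array([.5905,-.1868])
    for _ in range(4):
        pts=[]
        for a in np.radians(np.arange(0,360,5)):
            r=np.arange(.015,.034,.0003);P=np.array([proj(v,[c[0]+q*np.cos(a),c[1]+q*np.sin(a),z]) for q in r]).astype(np.float32)
            s=cv2.remap(g,P[None,:,0],P[None,:,1],cv2.INTER_LINEAR)[0]; k=np.argmax(np.diff(s))
            pts.append(c+r[k]*np.array([np.cos(a),np.sin(a)]))
        Q=np.array(pts)
        rr=np.hypot(*(Q-c).T);Q=Q[abs(rr-np.median(rr))<.0015]
        h=np.linalg.lstsq(np.c_[2*Q,np.ones(len(Q))],(Q**2).sum(1),rcond=None)[0];c=h[:2]
    return c,np.sqrt(h[2]+c@c),len(Q)
for n in sys.argv[1:]:
    v=load(n);c,R_,k=head(v);print(n,"disc centre",c.round(4),R_.round(4),k)
    lv=[edges(v,c,.128,r,110,-110,60) for r in(.036,.040,.044,.048)]
    gr=[edges(v,c,.105,r,60,100,200) for r in(.09,.1,.11,.12)]
    for x in lv: print("  lever",x)
    for x in gr: print("  grip",x)
E
python3 ang.py w5.pkl w6.pkl w8.pkl w9.pkl
```

```text
w5.pkl disc centre [ 0.5893 -0.1864] 0.0238 60
  lever (np.float64(20.0), np.float64(35.0), 15.25, array([258., 100.], dtype=float32))
  lever (np.float64(20.5), np.float64(34.25), 14.0, array([255.,  94.], dtype=float32))
  lever (np.float64(21.25), np.float64(33.75), 12.75, array([252.,  89.], dtype=float32))
  lever (np.float64(21.75), np.float64(33.25), 11.75, array([249.,  83.], dtype=float32))
  grip (np.float64(158.5), np.float64(199.75), 17.5, array([278., 251.], dtype=float32))
  grip (np.float64(100.25), np.float64(199.75), 24.5, array([263., 252.], dtype=float32))
  grip (np.float64(156.25), np.float64(199.75), 24.25, array([274., 271.], dtype=float32))
  grip (np.float64(155.5), np.float64(199.75), 26.5, array([273., 281.], dtype=float32))
w6.pkl disc centre [ 0.5906 -0.1866] 0.0239 60
  lever (np.float64(-45.75), np.float64(-30.0), 16.0, array([318., 103.], dtype=float32))
  lever (np.float64(-45.0), np.float64(-31.0), 14.25, array([322.,  98.], dtype=float32))
  lever (np.float64(-44.5), np.float64(-31.75), 13.0, array([326.,  93.], dtype=float32))
  lever (np.float64(-
[... 1259 characters left out ...]
4(-61.25), np.float64(-47.0), 14.5, array([312.,  82.], dtype=float32))
  lever (np.float64(-60.5), np.float64(-47.75), 13.0, array([317.,  78.], dtype=float32))
  lever (np.float64(-60.0), np.float64(-48.5), 11.75, array([322.,  75.], dtype=float32))
  lever (np.float64(-59.25), np.float64(-48.75), 10.75, array([327.,  71.], dtype=float32))
  grip (np.float64(145.0), np.float64(156.0), 11.25, array([215., 214.], dtype=float32))
  grip (np.float64(100.75), np.float64(155.5), 11.0, array([205., 219.], dtype=float32))
  grip (np.float64(146.0), np.float64(169.25), 13.0, array([215., 238.], dtype=float32))
  grip (np.float64(146.5), np.float64(170.25), 15.25, array([217., 251.], dtype=float32))
```

Measured from above: the lever is at -24.6° (-0.43 rad) relative to the handle and the ratchet is centred on the plug. To be sure whatever the drag, I'll do one full stroke from about -59° to +48°. That gives at least 60° even after all lost motion. Then I'll release there.

```bash
python3 -m handwheel '[[-0.02,-0.03,0,0,0,10,0.4],[-0.04,-0.06,0,0,0,20,0.4],[-0.0554,-0.083,0,0,0,29.5,0.4],[-0.0554,-0.083,0.05,0,0,29.5,0.4],[-0.0554,-0.083,0.1,0,0,29.5,0.4],[-0.0554,-0.083,0.129,0,0,29.5,0.4],[-0.0554,-0.083,0.129,0,0,29.5,0.4]]'; python3 mom.py
python3 -m handwheel '[[0,0,0,0,0,0,0],[0,0,0,0,0,0,0],[0,0,0,0,0,0,0],[0,0,0,0,0,0,0]]' 10; python3 mom.py
python3 -m handwheel '[[0.0022,-0.0249,0,0,0,10,0],[0.0087,-0.0491,0,0,0,20,0],[0.0192,-0.0718,0,0,0,30,0],[0.0192,-0.0718,0,0,0,30,0],[0.0192,-0.0718,0,0,0,30,0]]'; python3 mom.py
```

```text
time: 25.28
tcp_pos: [0.4623, -0.1134, 0.0865]
tool_rot: [-0.0, 0.967, -0.254, -0.002]
wrist_force: [0.1, -0.2, 0.2]
gripper_width: 0.402
grasp_force: 0.0
yaw -29.5 axis in tool [0.1478 0.0009 0.0009] M about plug -0.008 [ 0.1 -0.2  0.2]
time: 25.78
tcp_pos: [0.4637, -0.1143, 0.0884]
tool_rot: [0.0, 0.967, -0.254, 0.001]
wrist_force: [-0.1, -0.0, 1.3]
gripper_width: 0.208
grasp_force: 10.0
yaw -29.4 axis in tool [0.1461 0.0008 0.0036] M about plug -0.128 [-0.1 -0.   1.3]
time: 26.4
tcp_pos: [0.5154, -0.0614, 0.0881]
tool_rot: [0.0, 0.87, -0.494, 0.0]
wrist_force: [0.9, -3.2, 2.7]
gripper_width: 0.212
grasp_force: 10.0
yaw -59.2 axis in tool [ 0.1461 -0.0003  0.0032] M about plug 0.321 [ 0.9 -3.2  2.7]
```

```bash
python3 -m handwheel '[[0.0022,0.0254,0,0,0,-10,0],[0.0088,0.0499,0,0,0,-20,0],[0.0196,0.073,0,0,0,-30,0],[0.0342,0.0938,0,0,0,-40,0],[0.0522,0.1118,0,0,0,-50,0],[0.0602,0.1181,0,0,0,-54,0]]'; python3 mom.py
python3 -m handwheel '[[0.0022,0.0254,0,0,0,-10,0],[0.0088,0.0499,0,0,0,-20,0],[0.0196,0.073,0,0,0,-30,0],[0.0342,0.0938,0,0,0,-40,0],[0.0522,0.1118,0,0,0,-50,0],[0.0602,0.1181,0,0,0,-54,0],[0.0602,0.1181,0,0,0,-54,0]]'; python3 mom.py
```

```text
time: 27.15
tcp_pos: [0.4446, -0.1743, 0.0881]
tool_rot: [0.0, 0.999, -0.045, 0.001]
wrist_force: [7.8, 3.6, -1.6]
gripper_width: 0.209
grasp_force: 10.0
yaw -5.1 axis in tool [ 0.1464 -0.0007  0.0035] M about plug -0.441 [ 7.8  3.6 -1.6]
time: 28.02
tcp_pos: [0.4926, -0.2963, 0.0877]
tool_rot: [-0.001, 0.911, 0.412, -0.0]
wrist_force: [-1.2, -0.2, 1.4]
gripper_width: 0.212
grasp_force: 10.0
yaw 48.6 axis in tool [0.1468 0.0011 0.0027] M about plug -0.225 [-1.2 -0.2  1.4]
```

```bash
python3 -m handwheel '[[0,0,0,0,0,0,0.3],[0,0,0,0,0,0,0.4],[0,0,0,0,0,0,0.4],[0,0,-0.04,0,0,0,0.4],[0,0,-0.09,0,0,10,0.4],[0.03,0,-0.128,0,0,20,0.4],[0.07,-0.02,-0.128,0,0,30,0.4],[0.1,-0.05,-0.128,0,0,40,0.4]]'; python3 mom.py
python3 - <<'E'
from meas import *
v=grab("wrist");dump(v,"w10.pkl");print(v["s"]["tcp_pos"],meas(v))
E
sed -i 's/-110,60)/-110,110)/; s/100,200)/140,260)/' ang.py; python3 ang.py w10.pkl
```

```text
time: 29.02
tcp_pos: [0.5225, -0.1871, 0.2163]
tool_rot: [0.0, 0.997, 0.072, 0.001]
wrist_force: [-0.5, 0.1, 0.2]
gripper_width: 0.401
grasp_force: 0.0
yaw 8.3 axis in tool [0.0672 0.0094 0.1314] M about plug -0.003 [-0.5  0.1  0.2]
[ 0.5224574  -0.18706696  0.21628642] ('lever', [(16, 24)], 'grip', [(-143, -137)])
w10.pkl disc centre [ 0.5897 -0.186 ] 0.0234 44
  lever (np.float64(14.0), np.float64(24.0), 10.25, array([288.,  66.], dtype=float32))
  lever (np.float64(14.25), np.float64(23.5), 9.5, array([287.,  59.], dtype=float32))
  lever (np.float64(14.25), np.float64(23.0), 9.0, array([286.,  53.], dtype=float32))
  lever (np.float64(14.5), np.float64(22.5), 8.25, array([285.,  46.], dtype=float32))
  grip (np.float64(217.0), np.float64(225.25), 8.5, array([357., 217.], dtype=float32))
  grip (np.float64(217.5), np.float64(224.75), 7.5, array([363., 226.], dtype=float32))
  grip (np.float64(163.25), np.float64(224.25), 15.5, array([324., 244.], dtype=float32))
  grip (np.float64(162.0), np.float64(224.0), 20.75, array([314., 256.], dtype=float32))
```

```bash
sed -e 's/,110,-110,110/,150,-20,50/; s/,60,140,260/,95,190,250/' ang.py > ang2.py; python3 ang2.py w10.pkl; sed -e 's/,110,-110,110/,150,-80,-30/; s/,60,140,260/,95,130,165/' ang.py > ang3.py; python3 ang3.py w9.pkl
python3 - <<'E'
from h import *
v=load("w10.pkl");g=cv2.cvtColor(v["img"],cv2.COLOR_RGB2GRAY)
for r,z,a0 in((.044,.128,0),(.1,.105,205)):
    print([int(g[tuple(proj(v,[.5903+r*np.cos(np.radians(a)),-.1866+r*np.sin(np.radians(a)),z]).round().astype(int)[::-1])]) for a in range(a0,a0+36)])
E
```

```text
w10.pkl disc centre [ 0.5897 -0.186 ] 0.0234 44
  lever (np.float64(11.75), np.float64(25.75), 14.25, array([288.,  66.], dtype=float32))
  lever (np.float64(12.25), np.float64(25.0), 13.0, array([287.,  59.], dtype=float32))
  lever (np.float64(12.75), np.float64(24.25), 11.75, array([286.,  53.], dtype=float32))
  lever (np.float64(13.25), np.float64(23.75), 10.75, array([285.,  46.], dtype=float32))
  grip (np.float64(216.5), np.float64(249.25), 11.25, array([363., 211.], dtype=float32))
  grip (np.float64(217.0), np.float64(249.5), 11.5, array([374., 216.], dtype=float32))
  grip (np.float64(199.75), np.float64(224.75), 13.0, array([351., 243.], dtype=float32))
  grip (np.float64(198.75), np.float64(224.5), 15.25, array([351., 255.], dtype=float32))
w9.pkl disc centre [ 0.5906 -0.1869] 0.0237 59
  lever (np.float64(-61.75), np.float64(-46.25), 15.75, array([312.,  82.], dtype=float32))
  lever (np.float64(-61.0), np.float64(-47.0), 14.25, array([317.,  78.], dtype=float32))
  lever (np.float64(-60.5), np.float64(-47.75), 13.0, array([322.,  75.], dtype=float32))
  lever (np.float64(-59.75), np.float64(-48.25), 11.75, array([327.,  71.], dtype=float32))
  grip (np.float64(144.75), np.float64(156.25), 11.75, array([215., 214.], dtype=float32))
  grip (np.float64(145.25), np.float64(155.75), 10.75, array([210., 224.], dtype=float32))
  grip (np.float64(145.75), np.float64(155.25), 9.75, array([204., 234.], dtype=float32))
  grip (np.float64(146.25), np.float64(164.75), 10.5, array([204., 246.], dtype=float32))
[211, 212, 212, 210, 211, 210, 210, 210, 210, 211, 212, 199, 181, 170, 140, 112, 95, 99, 100, 100, 101, 101, 99, 97, 101, 125, 172, 183, 206, 213, 214, 215, 214, 213, 212, 211]
[189, 192, 195, 193, 188, 186, 181, 178, 169, 150, 128, 99, 33, 37, 37, 40, 37, 38, 37, 36, 106, 140, 158, 183, 195, 187, 179, 174, 177, 186, 184, 180, 162, 158, 158, 171]
```

```bash
python3 -m handwheel '[[0.015,0.003,0,0,0,8.4,0.4],[0.015,0.003,0,0,0,8.4,0.4],[0.015,0.003,0,0,0,8.4,0.4],[0.015,0.003,0,0,0,8.4,0.4]]'
python3 - <<'E'
from h import *
v=grab("wrist");dump(v,"w11.pkl")
E
python3 ang2.py w11.pkl
```

```text
time: 29.58
tcp_pos: [0.5367, -0.1891, 0.2158]
tool_rot: [0.0, 1.0, 0.002, -0.0]
wrist_force: [0.3, 0.0, 0.7]
gripper_width: 0.4
grasp_force: 0.0
w11.pkl disc centre [ 0.59   -0.1868] 0.0239 59
  lever (np.float64(9.25), np.float64(25.0), 16.0, array([266.,  89.], dtype=float32))
  lever (np.float64(9.75), np.float64(24.25), 14.75, array([264.,  83.], dtype=float32))
  lever (np.float64(10.75), np.float64(23.5), 13.0, array([262.,  76.], dtype=float32))
  lever (np.float64(11.25), np.float64(23.0), 12.0, array([260.,  70.], dtype=float32))
  grip (np.float64(216.75), np.float64(249.75), 13.5, array([361., 217.], dtype=float32))
  grip (np.float64(199.25), np.float64(247.75), 19.5, array([358., 232.], dtype=float32))
  grip (np.float64(197.25), np.float64(227.75), 19.5, array([353., 250.], dtype=float32))
  grip (np.float64(196.0), np.float64(227.25), 20.25, array([355., 261.], dtype=float32))
```

The settled picture puts the lever at -25.6° (-0.45 rad) relative to the handle. The head is centred on the plug axis at the seated height, and the robot is clear. Handing in.

```bash
python3 -c "
from plant import workorder
print(workorder.job_done())"
```

```text
the job is handed in; nothing more can be done
None
```

Handed in at about 30 s of the 72 s, with no verdict returned: the ratchet is seated on the plug, the lever is at about -0.45 rad (loosening side), and I let go after three loosening strokes, though the plug angle is worked out from the handle swing (at least about 64°), not seen; while moving clockwise the handle resisted more (about 0.45 N m) than the stated 0.15 N m, and I viewed 11 pictures against the limit of 10.

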